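Demould two probe handles and stand them under the curing lamp

ROBOT

A 6-joint arm with a two-finger parallel gripper is mounted at the origin on the work surface. World frame = base frame: x ahead of the robot, y to its left, z up, the work surface at z = 0. Lengths are in m, angles in rad, forces in N, time in s.
With the tool pointing down it reaches from about 0.325 to 0.75 m from the base axis. Payload 7.6 kg.
Tool frame: the origin (TCP) lies where the fingers leave the gripper's body, on its centre line; the fingertips stand 73 mm ahead of it and the grasp point (between the pads) lies arm.grip_depth ahead of it (arm.grip_depth is the distance from the TCP to the grasp point, in m); z points along the fingers, y is the line along which they close (so a half turn about z gives the same grasp; the last joint's range is limited). The gripper opens to 85 mm and grips with 20 to 120 N. Pads are 22 mm wide; open, the fingers measure 114 mm over their backs; the gripper's body (76 mm by 85 mm) begins 54 mm behind the grasp point. The pads swing forward as they close: fully open they stand 13 mm farther back than shut.
Start: joints at [1.033, 0.052, 1.401, -0, 1.689, -0.07], TCP at [0.237, 0.469, 0.304] pointing down, gripper open.
Joint ranges: [-2.9, 2.9], [-0.91, 2.17], [0.12, 2.37], [-1.06, 4.2], [0.26, 2.73], [-2.93, 2.93]. Speed limits (rad/s): [2.57, 2.57, 3.01, 3.14, 3.14, 3.14].

INTERFACE

Orientations are given as a unit quaternion [w, x, y, z].
In Python, from workcell import arm, vision, ticket gives the robot as it stands. Calls block until the motion is done:
- arm.goto(position, orientation): joint-space move of the TCP to a pose.
- arm.move_l(position, attitude=None, v=0.15, threshold=None): straight line of the TCP; attitude=None keeps the orientation; v is the mean speed in m/s. With threshold (N) it stops when the force on the tool has changed by that much, and returns True; else False.
- arm.movej(angles): joint-space move.
- arm.command_gripper(opening, grip_force=None): opening from 0.0 (shut) to 1.0 (fully open); grip_force is the grip in N (None keeps the last); returns when the fingers have stopped.
- arm.hold(seconds).
- arm.ik(position, orientation): joint angles nearest the present ones, or None.
- vision.get_image(name): name is "scene" or "top"; returns a dict with "img" (384x512x3 uint8, red, green, blue), "range_z" (384x512 float32, m along the optical axis (not along the pixel's ray), 0 where there is no reading), "mtx" (3x3 intrinsics, pixels), "eye" and "rotation" of the camera in the world. Camera axes: x right, y up, looking along -z (the intrinsics and any distortion apply to the point x, -y, -z); pixel columns grow to the right and rows downward; lengths in m; the calibration is good to about 2 mm. A picture is of the moment at which its call begins.
A pose or a line that the arm cannot do raises arm.PlanningError and nothing moves.
- ticket.job_done(): hands the job in; it is judged then, once.
Readings, each from a call of its own:
- arm.read_time(): time.
- arm.read_qpos(): joint angles.
- arm.read_qd(): joint speeds.
- arm.read_joint_torque(): joint torques, N m.
- arm.read_ee_pos(): TCP position.
- arm.read_tcp_rot(): TCP orientation.
- arm.read_force(): force on the tool from outside, world axes, zero at the start.
- arm.read_torque(): the same for the moment, N m.
- arm.read_gripper_width(): opening from 0.0 (shut) to 1.0 (fully open).
- arm.read_grasp_force(): force on a finger pad.
Only numpy, scipy, OpenCV 4.12 (cv2) and the standard library are available. Lean on these libraries where they do the work, as an engineer would, in place of code of your own. Each camera call takes 0.05 s, during which the arm holds its last target. There are 200 camera calls.

TASK

Lift the freshly cast red and black test-probe handles out of the sloping mould and stand each one, pointed tip down, fully home in the square sleeve of its own colour. When both are standing there, and not before, switch the curing lamp on by pushing its red toggle lever all the way over to the other side. Leave the jar, the spool and the screwdriver where they are.

Things in the scene. Friction and masses are not known exactly. Their poses are not given: they have to be found in the camera images.
- red_handle: Red cast probe handle, 150 mm long, 18 x 18 mm square section, lowest 25 mm tapering to an 8 mm blunt tip, 60 g. Origin at the tip's end; z runs along it from tip to tail. Starts in a mould cavity, z leaning 45 degrees from vertical (towards the mould's +x), tip low, y level across the cavity. The 55 mm at the tail stand free above the mould, to be gripped across y from above.
- black_handle: Black cast test-probe handle, otherwise the same as the red one; starts in the other cavity.
- mould: Fixed aluminium half mould, 150 mm wide, on a dark stand, its open face sloping 45 degrees, facing the robot; 120 mm high. Origin on the bench under its foot; x points away up the slope, y across. The handle tips lie at x -40, y +42 and -42, z 50 mm (either colour in either place). It ends 95 mm up the handles from the tip; cavities are 21 mm wide and half a handle deep.
- red_sleeve: Red upright square sleeve, fixed to the bench on an 80 x 80 x 6 mm base plate. Inside 28 x 28 mm, walls 4 mm, rim 80 mm above the bench, floor 6 mm above the bench. Origin on the bench under the sleeve's axis; z up; x and y along its walls.
- black_sleeve: Black upright square sleeve, otherwise the same as the red one; the two can change places.
- red_sleeve_floor (a point): Centre of the inner floor of the red sleeve (6 mm above the bench).
- black_sleeve_floor (a point): Centre of the inner floor of the black sleeve.
- lamp_switch (a joint): Angle of the curing lamp's toggle lever: 0 = off, leaning to the robot's side (-x of the housing); 1.0 = fully over to the other side (+x of the housing), on. It stays where it is left.
- lamp_switch_tip (a point): Centre of the red ball (26 mm) at the tip of the toggle lever, about 92 mm above the bench; the 10 mm shaft below it pivots 22 mm above the bench, 80 mm from the ball.
- lamp_switch_base: Grey housing of the toggle lever, 70 x 50 x 25 mm, fixed to the bench. Origin on the bench under its centre. The lever swings in the housing's x-z plane, from its -x side to its +x side, 0.5 rad either side of upright.
- flux_jar: Bystander: closed jar, 54 mm wide, 75 mm tall, origin under its centre.
- solder_spool: Bystander: steel spool, 56 mm wide, 50 mm tall, origin under its centre.
- screwdriver: Bystander: screwdriver lying on the bench, 170 mm long.
Mind the look-alikes: they are no part of the job. Of the things that look like the black_handle, the middle-sized one is meant.

How it is judged:
By the outcome, as a careful person would: the job done as asked, in the order asked, and still so for the second after the job is handed in, with the robot touching nothing.
It also fails if it takes over 69 s, if anything falls off the work surface, if the arm or the gripper's body presses on something with over 40 N, if the wrist force passes 120 N, or if a joint passes its speed limit or range.

## Working session

There is one attempt and no reset: what is moved stays moved. The work goes in short steps, each a Python script; the robot and the scene stay as the last script left them, time stands still between calls to the robot, and variables do not carry over. Pictures are saved under pics/ and viewed, at most 10 in all, crops included, and the job is handed in when it is done.

```bash
mkdir -p pics; ls
cat > h.py <<'E'
import numpy as np, cv2
from workcell import arm, vision, ticket
def snap(n,f):
    d=vision.get_image(n); np.savez('pics/'+f+'.npz',**{k:np.array(v) for k,v in d.items()})
    cv2.imwrite('pics/'+f+'.png',cv2.cvtColor(d['img'],cv2.COLOR_RGB2BGR)); return d
def load(f): return dict(np.load('pics/'+f+'.npz',allow_pickle=True))
def cloud(d):
    z=d['range_z'].astype(float); K=d['mtx']; v,u=np.mgrid[:z.shape[0],:z.shape[1]]
    p=np.stack([(u-K[0,2])/K[0,0]*z,-(v-K[1,2])/K[1,1]*z,-z],-1)
    R=np.array(d['rotation'])
    if R.size==4:
        from scipy.spatial.transform import Rotation as Ro
        R=Ro.from_quat(R,scalar_first=True).as_matrix()
    return p@R.T+d['eye']
E
python3 - <<'E'
from h import *
for n in('scene','top'):
    d=snap(n,n+'0'); print({k:(np.array(v).tolist() if np.array(v).size<10 else np.shape(v)) for k,v in d.items()})
print(arm.grip_depth,arm.read_tcp_rot(),arm.read_time())
a,b=[cv2.imread(f'pics/{n}0.png') for n in('scene','top')]
E
```

```text
pics
{'img': (384, 512, 3), 'range_z': (384, 512), 'mtx': [[415.3124490076831, 0.0, 253.50598092949238], [0.0, 415.3124490076831, 184.1950369542764], [0.0, 0.0, 1.0]], 'eye': [0.7589412588899438, -0.5320330292525395, 0.8668638895326233], 'rotation': [0.9275735166676892, 0.29236078581364716, 0.07286218783335462, 0.22096072881690984]}
{'img': (384, 512, 3), 'range_z': (384, 512), 'mtx': [[418.4223927522185, 0.0, 255.97403778320427], [0.0, 418.4223927522185, 191.91687046155818], [0.0, 0.0, 1.0]], 'eye': [0.3945693354973654, -0.01961546850564974, 1.0060521581154964], 'rotation': [0.7131100669641225, 0.03135269313451233, -0.04638869984877672, -0.6988126569789487]}
0.0539 [-2.10272405e-04  2.31785895e-01  9.72766580e-01 -6.59991568e-04] 0.1
```

View pics/scene0.png

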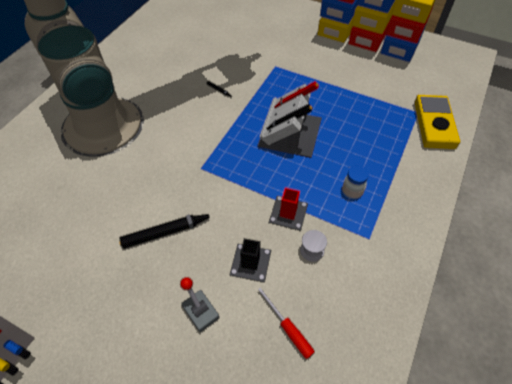

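View pics/top0.png

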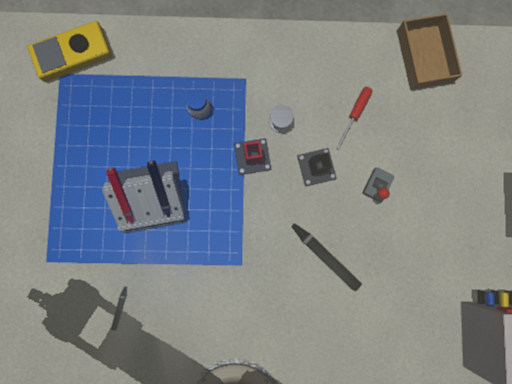

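The scene picture shows the mould at (290,115), the red sleeve (290,205), the black sleeve (250,257) and the lamp lever ball (186,284). The top picture shows the same at about (147,195), (253,153), (318,166) and (383,193).
Black-handle candidates in the top picture are a large pen (325,257), a tiny one (120,310) and the mid-sized bar in the mould (160,188). The mould bar fits, because it is middle-sized and lies in a cavity. I'll confirm it in an enlarged crop.

Run:
```python
from h import *
d=load('top0'); im=cv2.imread('pics/top0.png')
def crop(x0,y0,x1,y1,s): 
    c=cv2.resize(im[y0:y1,x0:x1],None,fx=s,fy=s,interpolation=cv2.INTER_CUBIC)
    for k in range(x0//10*10+10,x1,10): cv2.putText(c,str(k),((k-x0)*s,8),0,.33,(0,255,255));cv2.line(c,((k-x0)*s,10),((k-x0)*s,14),(0,255,255))
    for k in range(y0//10*10+10,y1,10): cv2.putText(c,str(k),(0,(k-y0)*s+4),0,.33,(0,255,255))
    return c
cv2.imwrite('pics/c1.png',crop(95,150,195,235,6)); cv2.imwrite('pics/c2.png',crop(230,130,400,210,4))
P=cloud(d); 
print('bench',P[230,220],P[330,300])
for u,v in[(112,172),(118,190),(127,215),(153,165),(160,188),(167,212),(253,153),(318,166),(383,193)]: print(u,v,P[v,u].round(4))
# sleeve rims: points of z 70..90mm near
def sel(x0,y0,x1,y1,z0,z1,name):
    q=P[y0:y1,x0:x1]; m=(q[...,2]>z0)&(q[...,2]<z1); pts=q[m]
    r=cv2.minAreaRect((pts[:,:2]*1000).astype(np.float32)); print(name,len(pts),'med',np.median(pts,0).round(4),'rect',r)
sel(235,135,272,175,.07,.09,'red rim'); sel(298,148,338,188,.07,.09,'blk rim')
sel(235,135,272,175,.003,.012,'red plate'); sel(298,148,338,188,.003,.012,'blk plate')
sel(360,165,398,205,.018,.032,'housing'); sel(360,165,398,205,.085,.12,'ball')
```

```text
bench [ 4.12476140e-01  4.42944961e-02 -9.63683065e-05] [ 0.18337496 -0.14903085  0.00122353]
112 172 [0.5234 0.258  0.1545]
118 190 [0.49   0.2534 0.1236]
127 215 [0.4405 0.2476 0.0683]
153 165 [0.5396 0.1751 0.1558]
160 188 [0.4974 0.1678 0.1129]
167 212 [0.4494 0.1607 0.0604]
253 153 [ 0.6006 -0.0309  0.0038]
318 166 [ 0.5723 -0.1899  0.0031]
383 193 [ 0.4976 -0.3141  0.1076]
red rim 124 med [ 0.5942 -0.0279  0.0795] rect ((593.2781372070312, -27.946863174438477), (36.73612976074219, 35.96707534790039), 10.469223022460938)
blk rim 140 med [ 0.5708 -0.1837  0.0795] rect ((571.2083129882812, -184.70489501953125), (36.29584503173828, 36.2944221496582), 15.011445999145508)
red plate 754 med [ 0.5872 -0.0269  0.0062] rect ((597.2058715820312, -31.024932861328125), (96.55799865722656, 87.78746795654297), 1.4271905422210693)
blk plate 700 med [ 0.5626 -0.1772  0.006 ] rect ((568.5905151367188, -188.1090087890625), (96.49609375, 93.60130310058594), 3.13604474067688)
housing 451 med [ 0.5364 -0.3249  0.0247] rect ((529.4349365234375, -331.2857360839844), (50.657222747802734, 70.37446594238281), 64.7860336303711)
ball 114 med [ 0.4991 -0.3142  0.1035] rect ((499.766357421875, -315.7668151855469), (24.576669692993164, 22.725435256958008), 4.744817733764648)
```

View pics/c1.png

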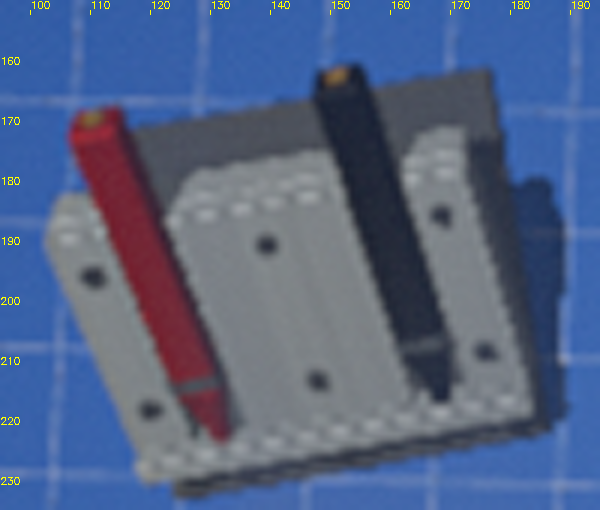

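View pics/c2.png

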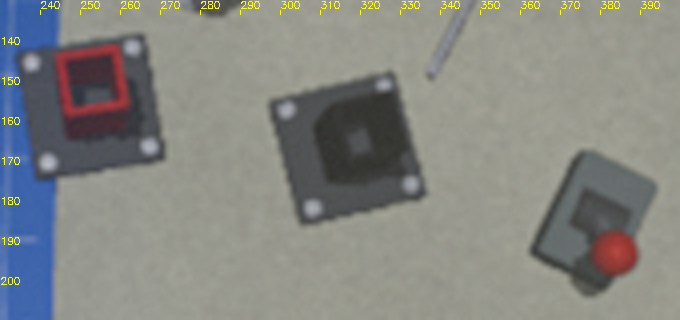

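The crop confirms it: a red handle (110,169 to 131,222) and a mid-size black handle (150,163 to 168,216) in the mould cavities. Both sleeves are open and the lamp ball is at (381,193). Next I fit the mould pose from both handles and check reach.

```bash
cat >> h.py <<'E'
from scipy.spatial.transform import Rotation as Ro
G=arm.grip_depth
def quat(yaw,tilt=0,flip=False):
    r=Ro.from_euler('z',yaw)*Ro.from_euler('y',-tilt)*Ro.from_matrix(np.diag([-1.,1,-1]))
    if flip: r=r*Ro.from_euler('z',np.pi)
    return r.as_quat(scalar_first=True)
def tcp(grasp,q,depth=G): return np.array(grasp)-depth*Ro.from_quat(q,scalar_first=True).as_matrix()[:,2]
E
python3 - <<'E'
from h import *
d=load('top0'); P=cloud(d); I=d['img'].astype(int); r,g,b=I[...,0],I[...,1],I[...,2]
win=np.zeros(r.shape,bool); win[160:222,95:195]=1
red=win&(r>90)&(g<60)&(b<70)&(P[...,2]>.05)
blk=win&(I.max(-1)<55)&(P[...,2]>.075)
blk[:,175:]=0; blk[:,:148]=0
print(red.sum(),blk.sum())
def line(m):
    p=P[m]
    for _ in range(4):
        A=np.c_[p[:,0],p[:,1],np.ones(len(p))]
        c=np.linalg.lstsq(A,p[:,2],rcond=None)[0]; res=p[:,2]-A@c; p=p[abs(res)<.004] if (abs(res)<.004).sum()>30 else p
    q=p[:,:2]; mu=q.mean(0); w=np.linalg.svd(q-mu)[2][0]; w*=np.sign(w[0])
    print('n',len(p),'plane',c.round(3),'yaw pl',np.degrees(np.arctan2(c[1],c[0])).round(1),'yaw line',np.degrees(np.arctan2(w[1],w[0])).round(1),'mean',p.mean(0).round(4),'z',p[:,2].min().round(3),p[:,2].max().round(3))
    return p.mean(0)
a=line(red); b=line(blk)
for yaw in (np.radians(7),np.radians(8),np.radians(9)):
    for p in(a,b):
        u=p[0]*np.cos(yaw)+p[1]*np.sin(yaw); v=-p[0]*np.sin(yaw)+p[1]*np.cos(yaw)
        print(np.degrees(yaw),'u-z',(u-p[2]).round(4),'v',v.round(4))
E
```

```text
349 81
n 46 plane [ 1.256 -1.334 -0.154] yaw pl -46.7 yaw line 9.6 mean [0.4814 0.2537 0.1125] z 0.057 0.155
n 81 plane [ 1.118 -4.881  0.414] yaw pl -77.1 yaw line 48.3 mean [0.5128 0.1738 0.1394] z 0.091 1.006
7.0 u-z 0.3962 v 0.1932
7.0 u-z 0.3908 v 0.11
8.0 u-z 0.3995 v 0.1843
8.0 u-z 0.3926 v 0.1008
9.0 u-z 0.4026 v 0.1753
9.0 u-z 0.3943 v 0.0915
```

Run:
```python
from h import *
d=load('top0'); P=cloud(d); I=d['img'].astype(int)
rng=np.random.default_rng(0)
def plane(m,tol=.0015):
    p=P[m]; p=p[p[:,2]<.3]; best=None
    for _ in range(500):
        s=p[rng.choice(len(p),3,False)]; n=np.cross(s[1]-s[0],s[2]-s[0]); l=np.linalg.norm(n)
        if l<1e-7: continue
        k=abs((p-s[0])@(n/l))<tol
        if best is None or k.sum()>best.sum(): best=k
    q=p[best]; mu=q.mean(0); n=np.linalg.svd(q-mu)[2][2]; n*=np.sign(n[2]); return mu,n,len(q),len(p)
w=np.zeros(I.shape[:2],bool); w[172:226,100:182]=1
gm=w&(I.min(-1)>75)&(P[...,2]>.03)
mu,n,k,N=plane(gm); yaw=np.arctan2(-n[1],-n[0]); print('mould',mu,n,k,N,np.degrees(yaw),'tilt',np.degrees(np.arccos(n[2])))
r,g,b=np.moveaxis(I,-1,0)
c,s=np.cos(yaw),np.sin(yaw)
U=P[...,0]*c+P[...,1]*s; V=-P[...,0]*s+P[...,1]*c; D=(P-mu)@n
mu_u=mu[0]*c+mu[1]*s; print('origin u', mu_u-mu[2]+.09)
# handle top faces: 9mm above mould face
up=w.copy(); up[160:172,100:182]=1
H=up&(abs(D-.009)<.0025)&(P[...,2]<.2)
for name,lo,hi in(('red',100,140),('blk',145,180)):
    m=H.copy(); m[:,:lo]=0; m[:,hi:]=0
    v,z=V[m],P[...,2][m]
    print(name,m.sum(),'D',np.median(D[m]),'V pct',np.percentile(v,[3,50,97]).round(4),'slope',np.polyfit(z,v,1))
    for a in np.arange(.06,.165,.02):
        q=v[(z>a)&(z<=a+.02)]
        if len(q)>8: print(round(a,2),len(q),np.percentile(q,[5,50,95]).round(4))
```

```text
mould [0.47034754 0.20972446 0.08285268] [-0.69562944 -0.13936589  0.70475303] 1391 2527 11.32893911785972 tilt 45.19040501083545
origin u 0.5095289656718934
red 265 D 0.007601850628514222 V pct [0.1469 0.155  0.1627] slope [0.01067168 0.1537621 ]
0.06 34 [0.1484 0.1559 0.1625]
0.08 52 [0.1477 0.155  0.1625]
0.1 58 [0.148  0.1551 0.1619]
0.12 61 [0.1484 0.1551 0.1613]
0.14 45 [0.1476 0.155  0.1619]
blk 310 D 0.007557357602288536 V pct [0.0546 0.0723 0.1184] slope [-0.15272155  0.09015777]
0.06 27 [0.064  0.0717 0.078 ]
0.08 43 [0.0637 0.071  0.0781]
0.1 59 [0.064  0.071  0.0786]
0.12 54 [0.0651 0.0712 0.0784]
0.14 46 [0.0643 0.0711 0.0779]
```

```bash
cat >> h.py <<'E'
YM=np.radians(11.33); SG=.125
V={'red':.155,'black':.0711}
S={'red':(np.array([.5933,-.0279]),np.radians(10.5)),'black':(np.array([.5712,-.1847]),np.radians(15.))}
C=np.array([.5294,-.3313]); YH=np.radians(-25.2); HX=np.array([np.cos(YH),np.sin(YH)])
def grasp_pt(c,s=SG):
    u=.4695+.7071*s; v=V[c]; k,n=np.cos(YM),np.sin(YM)
    return np.array([u*k-v*n,u*n+v*k,.05+.7071*s])
T=np.pi/4
E
python3 - <<'E'
from h import *
def t(n,p,q):
    j=arm.ik(tcp(p,q),q); print(n,tcp(p,q).round(3),None if j is None else np.round(j,2))
for f in(0,1):
    print('flip',f)
    for c in V:
        g=grasp_pt(c); t(c+' grasp',g,quat(YM,0,f)); t('lift',g+[0,0,.12],quat(YM,0,f)); t('lift tilt',g+[0,0,.12],quat(YM,T,f))
        p,y=S[c]; t('above',[*p,.006+SG+.09],quat(y,T,f)); t('in',[*p,.006+SG],quat(y,T,f))
        t('above y-15',[*p,.006+SG+.09],quat(y-np.pi/2,T,f))
    for a in(-.085,.02): t('sw',[*(C+a*HX),.075+.019],quat(YH,0,f))
E
```

```text
flip 0
red grasp [0.517 0.262 0.192] [ 0.4   0.26  1.39 -0.    1.49 -1.36]
lift [0.517 0.262 0.312] [ 0.4   0.2   1.22 -0.    1.72 -1.36]
lift tilt [0.479 0.254 0.297] [ 0.5  -0.27  1.84 -0.29  0.84 -1.16]
above [ 0.556 -0.035  0.259] [-0.24 -0.2   1.86  0.42  0.79 -2.18]
in [ 0.556 -0.035  0.169] [-0.24 -0.09  1.95  0.53  0.61 -2.32]
above y-15 [0.586 0.01  0.259] [ 0.2   0.26  1.38 -0.79  1.54  0.07]
black grasp [0.533 0.179 0.192] [ 0.26  0.22  1.44 -0.    1.48 -1.51]
lift [0.533 0.179 0.312] [ 0.26  0.16  1.27 -0.    1.71 -1.51]
lift tilt [0.496 0.172 0.297] [ 0.29 -0.35  1.9  -0.09  0.81 -1.45]
above [ 0.534 -0.195  0.259] [-0.62 -0.08  1.75  0.69  1.03 -2.68]
in [ 0.534 -0.195  0.169] [-0.62  0.03  1.83  0.78  0.88 -2.84]
above y-15 [ 0.561 -0.148  0.259] [-0.08  0.11  1.56 -0.77  1.26 -0.18]
sw [ 0.452 -0.295  0.148] [-0.65  0.2   1.55 -0.    1.38 -1.78]
sw [ 0.547 -0.34   0.148] [-0.61  0.48  1.21 -0.    1.45 -1.74]
flip 1
red grasp [0.517 0.262 0.192] [ 0.4   0.26  1.39 -0.    1.49  1.78]
lift [0.517 0.262 0.312] [ 0.4   0.2   1.22 -0.    1.72  1.78]
lift tilt [0.479 0.254 0.297] [ 0.5  -0.27  1.84 -0.29  0.84  1.98]
above [ 0.556 -0.035  0.259] [-0.24 -0.2   1.86  0.42  0.79  0.96]
in [ 0.556 -0.035  0.169] [-0.24 -0.09  1.95  0.53  0.61  0.82]
above y-15 [0.586 0.01  0.259] None
black grasp [0.533 0.179 0.192] [ 0.26  0.22  1.44 -0.    1.48  1.63]
lift [0.533 0.179 0.312] [ 0.26  0.16  1.27 -0.    1.71  1.63]
lift tilt [0.496 0.172 0.297] [ 0.29 -0.35  1.9  -0.09  0.81  1.7 ]
above [ 0.534 -0.195  0.259] [-0.62 -0.08  1.75  0.69  1.03  0.46]
in [ 0.534 -0.195  0.169] [-0.62  0.03  1.83  0.78  0.88  0.3 ]
above y-15 [ 0.561 -0.148  0.259] None
sw [ 0.452 -0.295  0.148] [-0.65  0.2   1.55 -0.    1.38  1.36]
sw [ 0.547 -0.34   0.148] [-0.61  0.48  1.21 -0.    1.45  1.4 ]
```

```bash
cat >> h.py <<'E'
def pick(c):
    g=grasp_pt(c); q=quat(YM,0,True)
    arm.command_gripper(0.6)
    arm.goto(tcp(g+[0,0,.11],q),q); arm.move_l(tcp(g,q),v=.15)
    arm.command_gripper(0,grip_force=50)
    print(c,'t',arm.read_time(),'w',arm.read_gripper_width(),'F',arm.read_grasp_force())
    arm.move_l(tcp(g+[0,0,.15],q),v=.15)
    p,y=S[c]; q2=quat(y,T,True)
    arm.goto(tcp([*p,.12+SG],q2),q2); arm.hold(.3)
    print('t',arm.read_time(),'w',arm.read_gripper_width(),'F',arm.read_grasp_force())
E
python3 - <<'E'
from h import *
pick('black'); snap('scene','s1'); snap('top','t1')
a=cv2.imread('pics/s1.png')[170:310,150:350]; b=cv2.imread('pics/t1.png')[110:250,220:420]
cv2.imwrite('pics/j1.png',np.vstack([cv2.resize(x,None,fx=2.1,fy=2.1,interpolation=cv2.INTER_CUBIC) for x in(a,b)]))
E
```

```text
black t 3.3417 w 0.20549214928449133 F 48.958720564842224
t 6.1667 w 0.19783774867420456 F 48.75721514225006
```

View pics/j1.png

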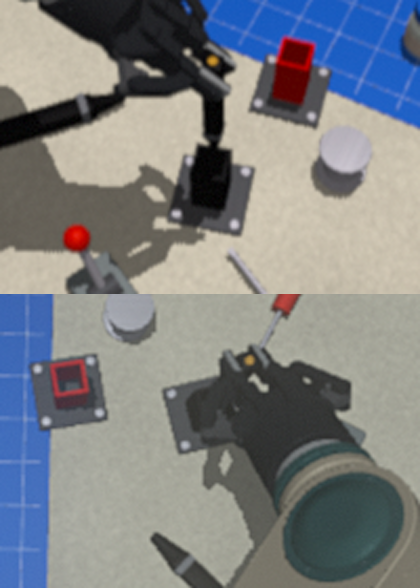

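The handle is held nearly upright above the black sleeve, with its tail at scene pixel (251,199) and its tip at (251,238). I'll check those against the expected positions.

```bash
cat >> h.py <<'E'
def proj(d,p):
    R=Ro.from_quat(d['rotation'],scalar_first=True).as_matrix(); x=R.T@(np.array(p)-d['eye']); K=d['mtx']
    return np.round([K[0,2]+K[0,0]*x[0]/-x[2],K[1,2]-K[1,1]*x[1]/-x[2]],1)
E
python3 - <<'E'
from h import *
d=load('s1'); p=S['black'][0]
for z in(.27,.12,.08): print(z,proj(d,[*p,z]))
P=cloud(d); print('tail scene',P[198:201,250:253].reshape(-1,3).round(4)[[0,4,8]])
d=load('t1'); print(proj(d,[*p,.27])); u,v=proj(d,[*p,.27]).astype(int)
print(P[199,251]); Q=cloud(d); print('top',Q[141,338].round(4), Q[v,u].round(4))
m=(Q[...,2]>.262)&(Q[...,2]<.28)&(np.hypot(Q[...,0]-p[0],Q[...,1]-p[1])<.02); print(m.sum(),np.median(Q[m],0),Q[m].min(0),Q[m].max(0))
E
```

```text
0.27 [249.6 195.8]
0.12 [250.6 236.8]
0.08 [250.9 245.8]
tail scene [[ 0.5711 -0.1834  0.2612]
 [ 0.5744 -0.186   0.2638]
 [ 0.5762 -0.1857  0.2614]]
[340.3 141.2]
[ 0.57444369 -0.18600178  0.26383806]
top [ 0.573  -0.182   0.2638] [ 0.5734 -0.1859  0.2625]
86 [ 0.56573404 -0.19459585  0.26688841] [ 0.55330573 -0.20384294  0.26203032] [ 0.57677178 -0.1675498   0.27996723]
```

```bash
cat >> h.py <<'E'
def place(c):
    p,y=S[c]; q2=quat(y,T,True)
    arm.move_l(tcp([*p,.155],q2),v=.12)
    h=arm.move_l(tcp([*p,.124],q2),v=.03,threshold=5)
    print('hit',h,'grasp z',arm.read_ee_pos()[2]-(tcp([0,0,0],q2)[2]),arm.read_force())
    arm.command_gripper(.45); arm.hold(.2)
    arm.move_l(tcp([*p,.135],q2,G+.09),v=.15)
    print('t',arm.read_time())
E
python3 - <<'E'
from h import *
place('black'); pick('red'); snap('scene','s2'); d=snap('top','t2'); Q=cloud(d); P=cloud(load('s2'))
for c,z in(('black',.156),('red',.265)):
    p=S[c][0]
    for n,X in(('top',Q),('scene',P)):
        m=(abs(X[...,2]-z)<.012)&(np.hypot(X[...,0]-p[0],X[...,1]-p[1])<.013)
        print(c,n,m.sum(),np.median(X[m],0).round(4) if m.any() else '')
a=cv2.imread('pics/s2.png')[130:270,190:390]; b=cv2.imread('pics/t2.png')[90:230,190:390]
cv2.imwrite('pics/j2.png',np.vstack([cv2.resize(x,None,fx=2.1,fy=2.1,interpolation=cv2.INTER_CUBIC) for x in(a,b)]))
E
```

```text
hit True grasp z 0.14002002803555513 [1.35864829 0.54866451 2.48153903]
t 9.0333
red t 12.2917 w 0.20205528113373086 F 48.964696526527405
t 14.9 w 0.2019272352120777 F 48.76773118972778
black top 80 [ 0.5727 -0.1824  0.1555]
black scene 92 [ 0.5745 -0.1884  0.154 ]
red top 127 [ 0.5939 -0.0271  0.261 ]
red scene 96 [ 0.5947 -0.0273  0.2598]
```

View pics/j2.png

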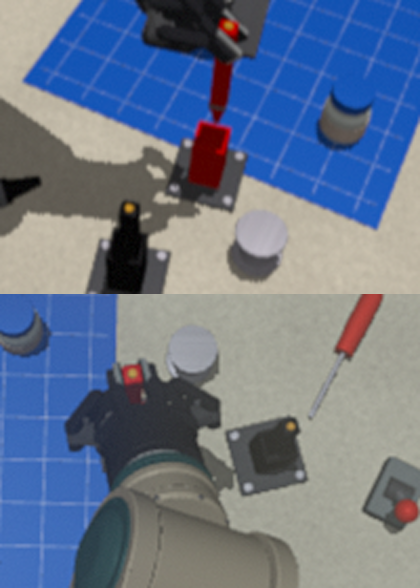

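The black handle stands in its sleeve with its tail at z 0.155, as it should be (scene crop 130,210). The red handle hangs upright with its tip over the red sleeve (218,118). Next I place red, verify it, and push the lever.

Run:
```python
from h import *
place('red')
arm.move_l(np.array(arm.read_ee_pos())+[0,0,.08],v=.2)
q=quat(YH,0,True); tip=G+.019
arm.command_gripper(0)
arm.goto(tcp([*(C-.085*HX),.22],q,tip),q)
d=snap('top','t3'); X=cloud(d); ok=True
P=cloud(snap('scene','s3'))
for c in S:
    p=S[c][0]
    for n,Y in(('top',X),('scene',P)):
        m=(abs(Y[...,2]-.156)<.02)&(np.hypot(Y[...,0]-p[0],Y[...,1]-p[1])<.016)
        z=np.median(Y[m],0) if m.any() else np.zeros(3); print(c,n,m.sum(),z.round(4))
    ok&=abs(z[2]-.156)<.006
if ok:
    arm.move_l(tcp([*(C-.085*HX),.075],q,tip),v=.15)
    h=arm.move_l(tcp([*(C+.03*HX),.075],q,tip),v=.06,threshold=25)
    e=np.array(arm.read_ee_pos())[:2]-C; print('hit',h,'along',e@HX,'lat',e@[-HX[1],HX[0]],'F',arm.read_force(),'t',arm.read_time())
```

```text
hit True grasp z 0.14005808555794075 [2.30051459 0.47482566 2.51608724]
t 17.7667
red top 88 [ 0.5936 -0.0264  0.1552]
red scene 97 [ 0.5974 -0.0347  0.1527]
black top 92 [ 0.5729 -0.1809  0.1547]
black scene 112 [ 0.5753 -0.1898  0.1538]
hit True along 0.015124316530356407 lat -0.00018875363270637498 F [-6.09767297  1.60578637  6.09064808] t 22.55
```

Run:
```python
from h import *
q=quat(YH,0,True); tip=G+.019
arm.move_l(tcp([*(C-.06*HX),.075],q,tip),v=.15); arm.move_l(tcp([*(C-.06*HX),.25],q,tip),v=.2)
arm.goto([.40,.15,.32],quat(0,0,True)); arm.hold(.3)
d=snap('top','t4'); X=cloud(d); I=d['img'].astype(int); s=snap('scene','s4')
m=(X[...,2]>.085)&(X[...,2]<.12)&(np.hypot(X[...,0]-C[0],X[...,1]-C[1])<.07)&(I[...,0]>120)&(I[...,1]<70)
e=np.median(X[m],0); print(m.sum(),e,'angle',np.degrees(np.arcsin(((e[:2]-C)@HX)/.08)),'t',arm.read_time(),arm.read_force())
a=cv2.imread('pics/s4.png')[170:360,150:370]; b=cv2.imread('pics/t4.png')[90:210,220:420]
cv2.imwrite('pics/j4.png',np.hstack([cv2.resize(a,(380,328)),cv2.resize(b,(410,328))]))
```

```text
71 [ 0.56144842 -0.34660536  0.10187115] angle 26.355363486362084 t 26.3167 [-0.37021102  0.46091615  0.16441782]
```

View pics/j4.png

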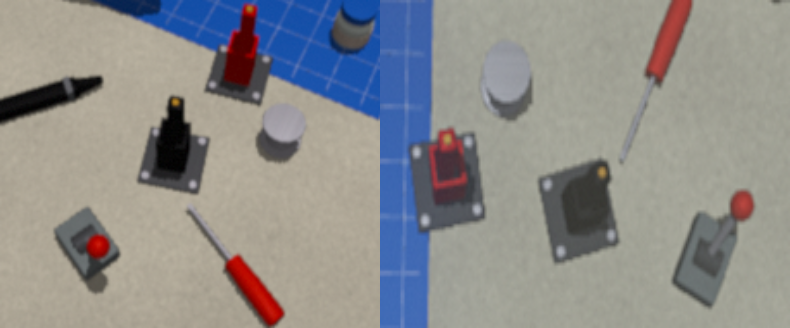

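Both handles stand home in their own sleeves (scene crop 175,130 and 245,45) and the lever leans to the far side (98,245). I'll check that it reached its end stop by fitting the ball centre before and after.

Run:
```python
from h import *
from scipy.optimize import least_squares
R=[]
for f in('top0','t4','scene0','s4'):
    d=load(f); X=cloud(d); I=d['img'].astype(int)
    m=(X[...,2]>.08)&(X[...,2]<.12)&(np.hypot(X[...,0]-C[0],X[...,1]-C[1])<.07)&(I[...,0]>1.8*I[...,1])
    p=X[m]; r=least_squares(lambda c:np.linalg.norm(p-c,axis=1)-.013,np.median(p,0)-[0,0,.01],loss='soft_l1',f_scale=.001)
    e=r.x[:2]-C; print(f,m.sum(),r.x.round(4),'along',(e@HX).round(4),'lat',(e@[-HX[1],HX[0]]).round(4))
```

```text
top0 84 [ 0.4999 -0.3177  0.0945] along -0.0325 lat -0.0003
t4 81 [ 0.5641 -0.3481  0.092 ] along 0.0385 lat -0.0004
scene0 124 [ 0.4988 -0.3203  0.094 ] along -0.0324 lat -0.0031
s4 149 [ 0.5629 -0.3507  0.0912] along 0.0386 lat -0.0033
```

The end ball position (+38.5 mm, z 92 mm) matches full travel, but the total swing reads slightly short. A second, firmer push is cheap insurance.

Run:
```python
from h import *
q=quat(YH,0,True); tip=G+.019
arm.goto(tcp([*(C-.06*HX),.22],q,tip),q)
arm.move_l(tcp([*(C-.06*HX),.075],q,tip),v=.2); arm.move_l(tcp([*(C-.0*HX),.075],q,tip),v=.15)
h=arm.move_l(tcp([*(C+.03*HX),.075],q,tip),v=.03,threshold=35)
e=np.array(arm.read_ee_pos())[:2]-C; print('hit',h,'along',e@HX,arm.read_force())
arm.move_l(tcp([*(C-.06*HX),.075],q,tip),v=.15); arm.move_l(tcp([*(C-.06*HX),.25],q,tip),v=.2)
arm.goto([.40,.15,.32],quat(0,0,True)); arm.hold(.3)
from scipy.optimize import least_squares
d=snap('top','t5'); X=cloud(d); I=d['img'].astype(int)
m=(X[...,2]>.08)&(X[...,2]<.12)&(np.hypot(X[...,0]-C[0],X[...,1]-C[1])<.07)&(I[...,0]>1.8*I[...,1]); p=X[m]
r=least_squares(lambda c:np.linalg.norm(p-c,axis=1)-.013,np.median(p,0)-[0,0,.01],loss='soft_l1',f_scale=.001).x
print(r,(r[:2]-C)@HX,'t',arm.read_time())
for c in S:
    z=(abs(X[...,2]-.156)<.02)&(np.hypot(*(X[...,:2]-S[c][0]).transpose(2,0,1))<.016); print(c,np.median(X[z],0).round(4))
```

```text
hit True along 0.015501294584876835 [-6.04255895  2.74998151  6.41162839]
[ 0.56428087 -0.34825207  0.09206371] 0.03877899152214139 t 33.8167
red [ 0.5935 -0.0266  0.1551]
black [ 0.5724 -0.1811  0.1547]
```

The lever is at its hard stop: the firmer push moved it only 0.3 mm. Handing in.

```bash
python3 -c "
from h import *
print(ticket.job_done())"
```

```text
the job is handed in; nothing more can be done
None
```

The red and black handles stand tip down and fully home in their own sleeves, the lamp lever was then pushed over to its end stop, and I handed the job in at about 34 s of the 69 s allowed; the result of the judging was not shown.

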